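# Morning pills: shut last night's lid, flip today's open

### The arm

A 6-joint arm with a two-finger parallel gripper is mounted at the origin on the work surface. World frame = base frame: x ahead of the robot, y to its left, z up, the work surface at z = 0. Lengths are in m, angles in rad, forces in N, time in s.
With the tool pointing down it reaches from about 0.325 to 0.75 m from the base axis. Payload 7.6 kg.
Tool frame: the origin (TCP) lies between the finger pads; the fingertips stand 25 mm ahead of it and the grasp point (between the pads) lies 6 mm ahead of it; z points along the fingers, y is the line along which they close (so a half turn about z gives the same grasp; the last joint's range is limited). The gripper opens to 85 mm and grips with 20 to 120 N. Pads are 22 mm wide; open, the fingers measure 114 mm over their backs; the gripper's body (76 mm by 85 mm) begins 54 mm behind the grasp point. The pads swing forward as they close: fully open they stand 13 mm farther back than shut.
Start: joints at [-1.408, 0.052, 1.401, -0, 1.689, -0.07], TCP at [0.121, -0.511, 0.22] pointing down, gripper open.
Joint ranges: [-2.9, 2.9], [-0.91, 2.17], [0.12, 2.37], [-1.06, 4.2], [0.26, 2.73], [-2.93, 2.93]. Speed limits (rad/s): [2.57, 2.57, 3.01, 3.14, 3.14, 3.14].

### API

Orientations are given as a 3x3 rotation matrix whose columns are the frame's x, y, z axes.
In Python, from workcell import bot gives the robot as it stands. Calls block until the motion is done:
- bot.move_to(position, orientation): joint-space move of the TCP to a pose.
- bot.move_straight(position, attitude=None, max_speed=0.15, guard=None): straight line of the TCP; attitude=None keeps the orientation; max_speed is the mean speed in m/s. With guard (N) it stops when the force on the tool has changed by that much, and returns True; else False.
- bot.goto_joints(angles): joint-space move.
- bot.grip(opening): opening from 0.0 (shut) to 1.0 (fully open); the grip force is fixed at half the most; returns when the fingers have stopped.
- bot.wait(seconds).
- bot.inverse_kinematics(position, orientation): joint angles nearest the present ones, or None.
- bot.state(): the state.
- bot.capture(name): name is "scene" or "top"; returns the picture (480x640x3 uint8, red, green, blue); there is no depth.
- bot.camera_model(name): a dict with "camera_matrix" (3x3 intrinsics, pixels), "rvec" (rotation vector, rad) and "tvec" (3), from world to camera coordinates, as OpenCV has them. Camera axes: x right, y down, z forward; pixel columns grow to the right and rows downward; lengths in m; the calibration is good to about 2 mm. A picture is of the moment at which its call begins. camera_model takes no time and is no camera call.
A pose or a line that the arm cannot do raises bot.IKError and nothing moves.
- bot.hand_in(): hands the job in; it is judged then, once.
Trained networks look in the newest picture that a camera, given by its name, has taken for a name from the list of things; names that differ only in an ending like _2 or _b are one class to them, and where a whole thing is asked for, a point or a joint stands for the part that bears it (a point fixed in the world has none). Each returns a list of dicts, best first, with "score" (0 to 1); they miss things now and then, are a little off and sometimes report something else, mostly with a low value. They report only what shows in the picture. A call takes as long as a camera call. They do not tell look-alikes from the thing itself.
- bot.outline_of(name, camera): "mask" (480x640 bool, what is visible of it) and "box" ([left, top, width, height] in pixels, round what is visible of it).
The state is a dict: "clock": time; "q": joint angles; "dq": joint speeds; "tau": joint torques, N m; "eef_pos": TCP position; "orientation": TCP orientation; "ft_force": force on the tool from outside, world axes, zero at the start; "moment": the same for the moment, N m; "width": opening from 0.0 (shut) to 1.0 (fully open); "grasp_force": force on a finger pad.
Only numpy, scipy, OpenCV 4.12 (cv2) and the standard library are available. Lean on these libraries where they do the work, as an engineer would, in place of code of your own. Each camera call takes 0.05 s, during which the arm holds its last target. There are 200 camera calls.

### The job

On the pink pill organizer, first push last night's blue lid, which was left standing open, over so that it falls fully shut; then flip the yellow lid up with a fingertip, past upright, so that it leans back against its stop and stays open by itself. Only touch and push, gently: do not pinch or press hard, do not lift the organizer or shove it away, keep the pink lids shut, and leave the other things on the nightstand alone.

Things in the scene. Friction and masses are not known exactly. Their poses are not given: they have to be found in the camera images.
- organizer: Pink pill organizer, loose, 0.52 kg or so, 110 (x) x 196 (y) x 32 mm. Origin: centre of its underside; x across its two rows (near row at -x, far row at +x), y along them, columns at y = -72, -24, 24, 72 mm. Eight lids hinged along the centre spine (x = -6 and +6 mm), opened from the outer long sides; shut lids' plates and the spine lie below 37 mm. It slides at a push of a few newtons.
- lid_yellow (a joint): Yellow lid, near row, column y = +24 mm; starts shut. rad: 0 shut, grows as its outer edge swings up and over the spine towards the organizer's +x, stop at 1.95. 15 g, free hinge, no spring: it falls shut below about 1.45, falls open to the stop above. Plate 44 mm wide (y), 4 thick, reaching from the spine to 50 mm from its hinge line.
- lid_blue (a joint): Blue lid, far row, column y = -72 mm; starts open. The yellow lid's mirror: 0 shut, grows as it swings up and over the spine towards the organizer's -x, stop at 1.95; at the stop it overhangs the near row, its plate edge and tab about 80 mm above the table. It falls shut by itself below about 1.45.
- yellow_tab (a point): Tip of the yellow lid's thumb tab, mid width, 66 mm from its hinge line; moves with the lid. Each of the eight lids has such a tab on its outer edge: 24 mm wide, 4 thick, rising outward at 45 degrees; on a shut lid its tip is 51 mm above the table and overhangs the organizer's long side by 15 mm, so that a fingertip fits under it.
- blue_tab (a point): Tip of the blue lid's thumb tab, mid width; it moves with the lid, 66 mm from its hinge line.
- yellow_hinge (a point): Point on the yellow lid's hinge line, mid width, 33 mm above the table.
- blue_hinge (a point): Point on the blue lid's hinge line, mid width, 33 mm above the table.
- tumbler: Glass tumbler, 72 mm across the rim, 95 mm high, upright by one end of the organizer. Origin: centre of its underside. Leave alone.
- dish: Shallow blue ceramic dish, 104 mm across, 20 mm high, by the other end of the organizer. Origin: centre of its underside. Leave alone.
- key_ring: Steel ring with two flat keys, about 70 mm long, 3 mm thick, lying in the dish. Origin: underside, near its middle. Leave alone.
- hairbrush: Wooden hairbrush, 220 mm long, 60 mm wide, lying bristles up (34 mm high) beyond the far row. Origin: underside, mid length; x points to the bristle end. Leave alone.
- phone: Black phone lying flat, 150 x 72 x 9 mm, at the left of the table. Origin: centre of its underside. Leave alone.
- clock: White alarm clock, 45 x 110 x 70 mm, standing at the right of the table. Origin: centre of its underside. Leave alone.
- lid_near0 (a joint): Pale pink lid, near row, column y = -72 mm of the organizer. rad: 0 shut (as at the start), 1.95 open at its stop.
- lid_near1 (a joint): Pale pink lid, near row, column y = -24 mm of the organizer. rad: 0 shut (as at the start), 1.95 open at its stop.
- lid_near3 (a joint): Pale pink lid, near row, column y = 72 mm of the organizer. rad: 0 shut (as at the start), 1.95 open at its stop.
- lid_far1 (a joint): Pale pink lid, far row, column y = -24 mm of the organizer. rad: 0 shut (as at the start), 1.95 open at its stop.
- lid_far2 (a joint): Pale pink lid, far row, column y = 24 mm of the organizer. rad: 0 shut (as at the start), 1.95 open at its stop.
- lid_far3 (a joint): Pale pink lid, far row, column y = 72 mm of the organizer. rad: 0 shut (as at the start), 1.95 open at its stop.
Things that resemble listed ones, but are neither listed nor needed, are in the scene too. Leave any orange or purple look-alike of the organizer alone.

How it is judged:
By the outcome, as a careful person would: the job done as asked, in the order asked, and still so for the second after the job is handed in, with the robot touching nothing.
It also fails if it takes over 45 s, if anything falls off the work surface, if the arm or the gripper's body presses on something with over 40 N, if the wrist force passes 120 N, or if a joint passes its speed limit or range.

## Working session

There is one attempt and no reset: what is moved stays moved. The work goes in short steps, each a Python script; the robot and the scene stay as the last script left them, time stands still between calls to the robot, and variables do not carry over. Pictures are saved under pics/ and viewed, at most 12 in all, crops included, and the job is handed in when it is done.

```bash
mkdir -p pics; ls; cat > h.py <<'E'
import numpy as np, cv2
from workcell import bot
def cam(n):
    m=bot.camera_model(n); return np.array(m["camera_matrix"],float),np.array(m["rvec"],float),np.array(m["tvec"],float)
def proj(n,P):
    K,r,t=cam(n); return cv2.projectPoints(np.array(P,float).reshape(-1,3),r,t,K,None)[0].reshape(-1,2)
def back(n,uv,z):
    K,r,t=cam(n); R=cv2.Rodrigues(r)[0]; c=-R.T@t.ravel()
    d=(R.T@np.linalg.inv(K)@np.c_[np.array(uv,float).reshape(-1,2),np.ones(len(np.array(uv).reshape(-1,2)))].T).T
    return c+d*((z-c[2])/d[:,2])[:,None]
def shot(n,f):
    im=bot.capture(n); cv2.imwrite("pics/"+f,im[:,:,::-1]); return im
E
python3 - <<'E'
from h import *
for n in("top","scene"):
    shot(n,n+"0.png")
    K,r,t=cam(n); print(n,K[0,0],(-cv2.Rodrigues(r)[0].T@t.ravel()).round(3))
    for o in("organizer","lid_yellow","lid_blue","tumbler","dish","hairbrush"):
        for d in bot.outline_of(o,n)[:3]:
            m=d["mask"]; v,u=np.nonzero(m); print(o,round(d["score"],2),d["box"],back(n,[[u.mean(),v.mean()]],.035)[0].round(3))
print(bot.state()["clock"])
E
```

```text
pics
top 582.2388538742712 [0.347 0.007 1.367]
organizer 0.94 [216.0, 201.1, 86.3, 62.6] [0.563 0.129 0.035]
organizer 0.68 [149.6, 283.7, 101.6, 88.8] [0.347 0.259 0.035]
organizer 0.59 [270.9, 289.9, 93.7, 71.0] [ 0.346 -0.002  0.035]
lid_yellow 0.84 [182.7, 332.6, 26.2, 31.8] [0.303 0.27  0.035]
lid_yellow 0.73 [300.3, 327.0, 18.6, 32.4] [0.308 0.019 0.035]
lid_yellow 0.57 [240.4, 235.4, 15.5, 30.5] [0.527 0.151 0.035]
lid_blue 0.88 [337.6, 289.5, 17.7, 30.3] [ 0.388 -0.073  0.035]
lid_blue 0.58 [212.4, 286.0, 20.4, 26.8] [0.409 0.206 0.035]
lid_blue 0.57 [282.0, 230.9, 18.2, 13.3] [0.552 0.055 0.035]
tumbler 0.83 [158.3, 213.9, 42.8, 37.6] [0.566 0.313 0.035]
tumbler 0.5 [216.8, 199.9, 19.3, 29.5] [0.602 0.198 0.035]
dish 0.79 [318.6, 210.4, 44.8, 44.0] [ 0.565 -0.063  0.035]
dish 0.4 [214.9, 202.2, 87.9, 59.3] [0.562 0.128 0.035]
hairbrush 0.87 [224.6, 157.5, 92.8, 25.1] [0.713 0.127 0.035]
scene 546.8898801473473 [1.209 0.778 1.261]
organizer 0.94 [386.0, 236.5, 78.4, 63.5] [0.351 0.266 0.035]
organizer 0.91 [327.8, 187.1, 71.8, 60.6] [0.351 0.008 0.035]
organizer 0.7 [303.8, 237.9, 74.2, 80.6] [0.564 0.135 0.035]
lid_yellow 0.6 [342.4, 265.4, 23.3, 19.4] [0.524 0.15  0.035]
lid_yellow 0.52 [430.8, 248.9, 18.0, 23.0] [0.3   0.267 0.035]
lid_yellow 0.46 [369.9, 201.5, 17.9, 16.8] [0.304 0.015 0.035]
lid_blue 0.74 [355.5, 278.2, 24.2, 16.9] [0.525 0.197 0.035]
lid_blue 0.65 [392.4, 257.4, 19.1, 13.3] [0.403 0.203 0.035]
lid_blue 0.57 [318.6, 242.7, 14.6, 24.7] [0.535 0.037 0.035]
tumbler 0.61 [372.2, 293.7, 27.8, 40.8] [0.546 0.295 0.035]
dish 0.88 [279.7, 226.9, 35.6, 28.6] [ 0.574 -0.053  0.035]
hairbrush 0.61 [267.0, 279.6, 54.1, 60.3] [0.731 0.143 0.035]
hairbrush 0.3 [318.5, 245.7, 14.6, 19.2] [0.535 0.035 0.035]
0.7
```

View pics/top0.png

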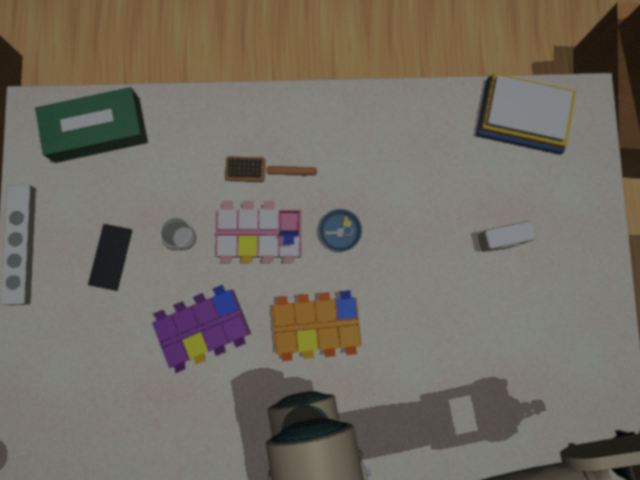

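View pics/scene0.png

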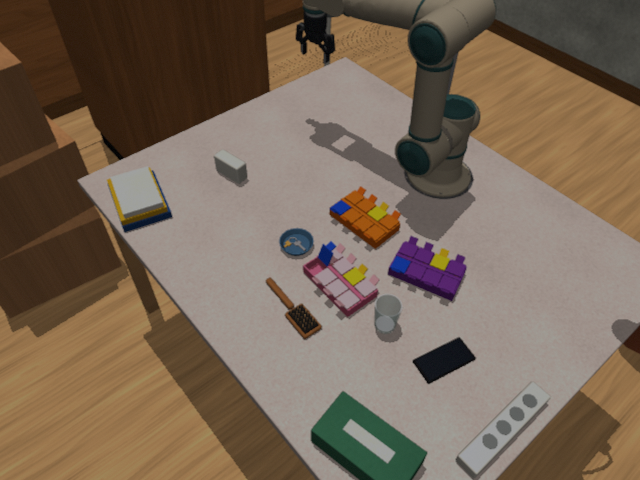

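The pink organizer is at about (0.56, 0.13), nearly square to the base, with its blue lid standing at the right end (288,238 in the top view) and its yellow lid at (248,246). The orange and purple look-alikes lie nearer the robot. Next I fit the pose and check that the arm can reach.

```bash
cat >> h.py <<'E'
def T(p,P):
    x,y,a=p; P=np.array(P,float).reshape(-1,3); c,s=np.cos(a),np.sin(a)
    return np.c_[x+c*P[:,0]-s*P[:,1],y+s*P[:,0]+c*P[:,1],P[:,2]]
def box(x0,x1,y0,y1,z0,z1): return [[x,y,z] for x in(x0,x1) for y in(y0,y1) for z in(z0,z1)]
def lid(side,yc,th):   # plate and tab hulls in the organizer frame
    out=[]
    for pts in (([0,0],[50,0],[50,4],[0,4]),([50,0],[50,4],[64,18],[66,15])):
        q=[[side*(6+u*np.cos(th)-w*np.sin(th)),33+u*np.sin(th)+w*np.cos(th)] for u,w in pts]
        h=22 if pts[0]==[0,0] else 12
        out.append([[a/1e3,(yc+d)/1e3,b/1e3] for a,b in q for d in(-h,h)])
    return out
def hulls(thy=0,thb=1.95):
    L=[box(-.055,.055,-.098,.098,0,.035)]
    for s in(-1,1):
        for yc in(-72,-24,24,72):
            L+=lid(s,yc,thy if(s,yc)==(-1,24) else thb if(s,yc)==(1,-72) else 0)
    return L
def render(n,p,L,S=4):
    m=np.zeros((480*S,640*S),np.uint8)
    for P in L:
        cv2.fillConvexPoly(m,cv2.convexHull(((proj(n,T(p,P))+.5)*S).astype(np.int32)),1)
    return m>0
E
python3 - <<'E'
from h import *
from scipy.optimize import minimize
M={}
for n in("top","scene"):
    im=shot(n,n+"1.png")
    d=min(bot.outline_of("organizer",n),key=lambda d:abs(back(n,[[d["box"][0]+d["box"][2]/2,d["box"][1]+d["box"][3]/2]],.035)[0][0]-.563))
    M[n]=cv2.resize(d["mask"].astype(np.uint8),None,fx=4,fy=4,interpolation=0)>0
L=hulls()
def f(p,ns=("top","scene")):
    return sum(1-(M[n]&(r:=render(n,p,L))).sum()/(M[n]|r).sum() for n in ns)
for ns in(("top",),("scene",),("top","scene")):
    s=minimize(f,[.563,.128,0],args=(ns,),method="Nelder-Mead",options=dict(initial_simplex=[[.563,.128,0],[.573,.128,0],[.563,.138,0],[.563,.128,.08]],xatol=2e-4,fatol=1e-4)); print(ns,s.x.round(4),round(s.fun,3))
p=s.x; np.save("pose.npy",p)
tiles=[]
for n,(x0,y0) in(("top",(205,185)),("scene",(290,225))):
    im=cv2.imread(f"pics/{n}1.png"); S=4
    g=cv2.resize(im,None,fx=S,fy=S,interpolation=cv2.INTER_CUBIC)
    for P in L: cv2.polylines(g,[cv2.convexHull(((proj(n,T(p,P))+.5)*S).astype(np.int32))],True,(0,255,0),1)
    tiles.append(g[y0*S:(y0+100)*S,x0*S:(x0+100)*S])
cv2.imwrite("pics/fit.png",np.hstack(tiles))
c,s_=np.cos(p[2]),np.sin(p[2]); Rz=np.array([[c,-s_,0],[s_,c,0],[0,0,1]])
for tilt in(0,45,50):
    a=np.radians(tilt); z=np.array([np.sin(a),0,-np.cos(a)])
    for sg in(1,-1):
        y=np.array([0,sg,0]);R=Rz@np.c_[np.cross(y,z),y,z]
        for q in([-.075,.024,.035],[-.1,.024,.03],[0,.024,.085],[-.1,-.072,.07],[.01,-.072,.085]):
            k=bot.inverse_kinematics(T(p,q)[0]-.025*R[:,2],R); print(tilt,sg,q,None if k is None else np.round(k,2))
E
```

```text
('top',) [ 0.5633  0.1264 -0.0293] 0.036
('scene',) [ 0.5618  0.1253 -0.0248] 0.032Traceback (most recent call last):
  File "<stdin>", line 12, in <module>
    res = _minimize_neldermead(fun, x0, args, callback, bounds=bounds,
                               **options)
    fxr = func(xr)
    fx = function(np.copy(x), *(wrapper_args + args))
  File "<stdin>", line 10, in f
  File "<stdin>", line 10, in <genexpr>
  File "h.py", line 33, in render
    cv2.fillConvexPoly(m,cv2.convexHull(((proj(n,T(p,P))+.5)*S).astype(np.int32)),1)
                                          ~~~~^^^^^^^^^^
  File "h.py", line 6, in proj
    K,r,t=cam(n); return cv2.projectPoints(np.array(P,float).reshape(-1,3),r,t,K,None)[0].reshape(-1,2)
          ~~~^^^
  File "h.py", line 4, in cam
    m=bot.camera_model(n); return np.array(m["camera_matrix"],float),np.array(m["rvec"],float),np.array(m["tvec"],float)
ValueError: time passes only in moves, steps and waits
```

The two cameras agree to within 2 mm. I'll average them, cache the camera model, and check reach and the overlay.

```bash
sed -i 's/^def cam(n):/import functools\n@functools.cache\ndef cam(n):/' h.py
cat >> h.py <<'E'
def overlay(f,p,L,out):
    tiles=[];S=4
    for n,(x0,y0) in(("top",(205,185)),("scene",(290,225))):
        g=cv2.resize(cv2.imread(f"pics/{n}{f}.png"),None,fx=S,fy=S,interpolation=cv2.INTER_CUBIC)
        for P in L: cv2.polylines(g,[cv2.convexHull(((proj(n,T(p,P))+.5)*S).astype(np.int32))],True,(0,255,0),1)
        tiles.append(g[y0*S:(y0+100)*S,x0*S:(x0+100)*S])
    cv2.imwrite("pics/"+out,np.hstack(tiles))
def att(p,tilt,sg):
    c,s=np.cos(p[2]),np.sin(p[2]); Rz=np.array([[c,-s,0],[s,c,0],[0,0,1]])
    a=np.radians(tilt); z=np.array([np.sin(a),0,-np.cos(a)]); y=np.array([0,sg,0])
    return Rz@np.c_[np.cross(y,z),y,z]
def tcp(p,q,R): return T(p,q)[0]-.025*R[:,2]   # q: fingertip centre, organizer frame
E
python3 - <<'E'
from h import *
p=np.array([.5626,.1259,-.027]); np.save("pose.npy",p)
overlay(1,p,hulls(),"fit.png")
for tilt in(0,45,50):
    for sg in(1,-1):
        R=att(p,tilt,sg)
        for q in([-.075,.024,.035],[-.1,.024,.03],[0,.024,.085],[-.1,-.072,.07],[.01,-.072,.085]):
            k=bot.inverse_kinematics(tcp(p,q,R),R); print(tilt,sg,q,None if k is None else np.round(k,2))
print(bot.state()["clock"])
E
```

```text
0 1 [-0.075, 0.024, 0.035] [ 0.23  0.13  1.65 -0.    1.37 -1.31]
0 1 [-0.1, 0.024, 0.03] [ 0.24  0.07  1.72 -0.    1.35 -1.3 ]
0 1 [0, 0.024, 0.085] [ 0.2   0.27  1.38 -0.    1.49 -1.35]
0 1 [-0.1, -0.072, 0.07] [ 0.04 -0.04  1.75 -0.    1.44 -1.5 ]
0 1 [0.01, -0.072, 0.085] [ 0.03  0.25  1.41 -0.    1.49 -1.51]
0 -1 [-0.075, 0.024, 0.035] [ 0.23  0.13  1.65 -0.    1.37  1.83]
0 -1 [-0.1, 0.024, 0.03] [ 0.24  0.07  1.72 -0.    1.35  1.84]
0 -1 [0, 0.024, 0.085] [ 0.2   0.27  1.38 -0.    1.49  1.79]
0 -1 [-0.1, -0.072, 0.07] [ 0.04 -0.04  1.75 -0.    1.44  1.64]
0 -1 [0.01, -0.072, 0.085] [ 0.03  0.25  1.41 -0.    1.49  1.63]
45 1 [-0.075, 0.024, 0.035] [ 0.42 -0.34  2.28 -0.62  0.55 -0.7 ]
45 1 [-0.1, 0.024, 0.03] [ 0.46 -0.41  2.35 -0.64  0.58 -0.65]
45 1 [0, 0.024, 0.085] [ 0.33 -0.21  2.07 -0.47  0.58 -0.91]
45 1 [-0.1, -0.072, 0.07] None
45 1 [0.01, -0.072, 0.085] [ 0.07 -0.28  2.13 -0.13  0.52 -1.39]
45 -1 [-0.075, 0.024, 0.035] [ 0.42 -0.34  2.28 -0.62  0.55  2.45]
45 -1 [-0.1, 0.024, 0.03] [ 0.46 -0.41  2.35 -0.64  0.58  2.49]
45 -1 [0, 0.024, 0.085] [ 0.33 -0.21  2.07 -0.47  0.58  2.23]
45 -1 [-0.1, -0.072, 0.07] None
45 -1 [0.01, -0.072, 0.085] [ 0.07 -0.28  2.13 -0.13  0.52  1.75]
50 1 [-0.075, 0.024, 0.035] [ 0.45 -0.34  2.34 -0.85  0.48 -0.46]
50 1 [-0.1, 0.024, 0.03] None
50 1 [0, 0.024, 0.085] [ 0.35 -0.23  2.13 -0.64  0.49 -0.74]
50 1 [-0.1, -0.072, 0.07] None
50 1 [0.01, -0.072, 0.085] [ 0.07 -0.31  2.19 -0.2   0.39 -1.33]
50 -1 [-0.075, 0.024, 0.035] [ 0.45 -0.34  2.34 -0.85  0.48  2.68]
50 -1 [-0.1, 0.024, 0.03] None
50 -1 [0, 0.024, 0.085] [ 0.35 -0.23  2.13 -0.64  0.49  2.4 ]
50 -1 [-0.1, -0.072, 0.07] None
50 -1 [0.01, -0.072, 0.085] [ 0.07 -0.31  2.19 -0.2   0.39  1.81]
0.9
```

View pics/fit.png

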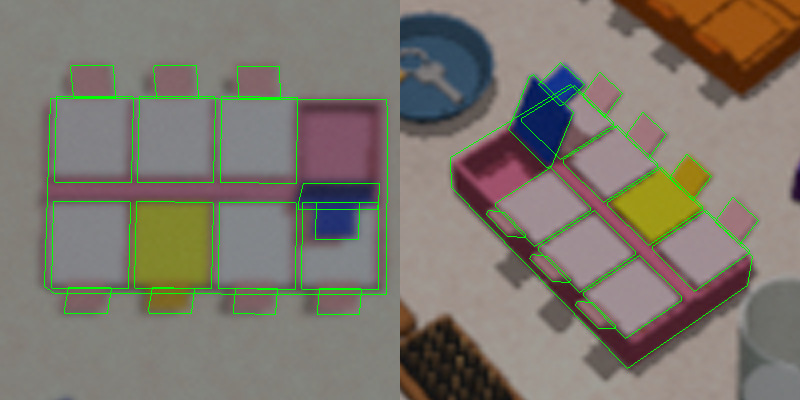

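The overlay matches the picture: lid edges, tabs and the open blue lid all line up. Now the blue lid, with the tool vertical and the fingers shut.

```bash
python3 - <<'E'
from h import *
p=np.load("pose.npy"); R=att(p,0,1)
bot.move_to(tcp(p,[-.085,-.072,.15],R),R); bot.grip(0)
bot.move_straight(tcp(p,[-.075,-.072,.068],R),max_speed=.1)
f0=bot.state()["ft_force"]
print(bot.move_straight(tcp(p,[-.045,-.072,.069],R),max_speed=.06,guard=4))
print(bot.move_straight(tcp(p,[.008,-.072,.088],R),max_speed=.05,guard=4))
s=bot.state(); print(s["clock"],np.subtract(s["ft_force"],f0),s["eef_pos"])
bot.move_straight(tcp(p,[-.02,-.072,.15],R),max_speed=.12)
bot.move_to(tcp(p,[-.11,.0,.17],R),R)
for n in("top","scene"): shot(n,n+"2.png")
overlay(2,p,hulls(0,0),"fit2.png"); print(bot.state()["clock"])
E
```

```text
False
False
6.95 [-0.18954871  0.30301876 -1.20677991] [0.56842773 0.05373413 0.11287877]
8.3083
```

View pics/fit2.png

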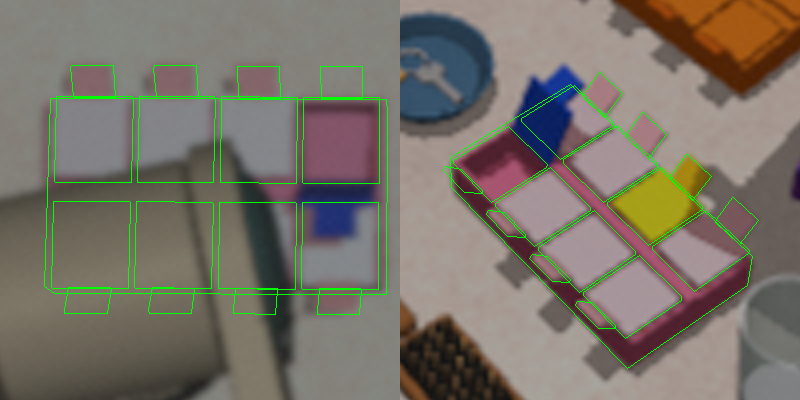

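The blue lid is still open, so the finger missed it or slid over it. I'll repeat lower down, with pictures mid-push.

```bash
python3 - <<'E'
from h import *
p=np.load("pose.npy"); R=att(p,0,1); print(bot.state()["width"])
bot.move_to(tcp(p,[-.085,-.072,.12],R),R)
bot.move_straight(tcp(p,[-.075,-.072,.060],R),max_speed=.1)
tiles=[]
for x,z in((-.045,.060),(-.020,.064),(.0,.068)):
    g=bot.move_straight(tcp(p,[x,-.072,z],R),max_speed=.06,guard=4)
    s=bot.state(); print(x,g,np.round(s["ft_force"],2),np.round(s["eef_pos"]-tcp(p,[x,-.072,z],R),4))
    im=bot.capture("scene")[:,:,::-1]; tiles.append(cv2.resize(im[215:305,285:375],None,fx=2.9,fy=2.9,interpolation=cv2.INTER_CUBIC))
cv2.imwrite("pics/push.png",np.hstack(tiles)); print(s["clock"],s["width"])
E
```

```text
-0.002526499768183437
-0.045 False [-0.39  1.11 -0.41] [-0.0001 -0.     -0.0001]
-0.02 False [-0.38 -0.49  0.55] [-0.0002 -0.     -0.0002]
0.0 False [-0.42  0.12  0.04] [-0.0001 -0.     -0.0002]
11.3333 0.000693740172349036
```

View pics/push.png

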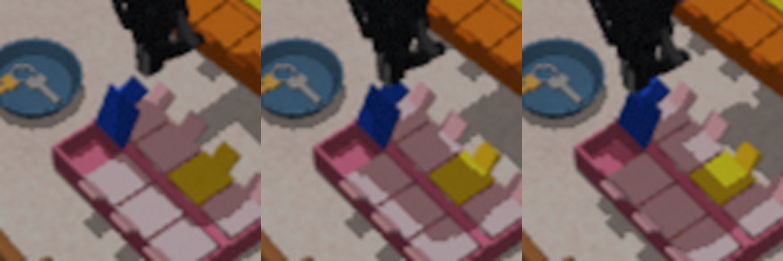

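```bash
python3 - <<'E'
from h import *
p=np.load("pose.npy")
s=bot.state(); e=np.array(s["eef_pos"]); z=np.array(s["orientation"])[:,2]
for d in(0,.006,.012,.025): print(d,(e+d*z).round(3),proj("scene",e+d*z).round(1),proj("top",e+d*z).round(1))
print(proj("scene",T(p,[[.0,-.072,.068],[-.034,-.072,.086]])).round(1),np.round(z,3))
g=cv2.resize(bot.capture("scene")[205:305,270:370,::-1],None,fx=6,fy=6,interpolation=cv2.INTER_CUBIC)
for d in(0,.025):
    u=(proj("scene",e+d*z)[0]+.5-[270,205])*6; cv2.circle(g,tuple(u.astype(int).tolist()),4,(0,0,255),-1)
for P in lid(1,-72,1.95): cv2.polylines(g,[cv2.convexHull(((proj("scene",T(p,P))+.5-[270,205])*6).astype(np.int32))],True,(0,255,0),1)
cv2.imwrite("pics/now.png",g)
E
```

```text
0 [0.56  0.054 0.093] [[323.5 247.3]] [[288.7 228.8]]
0.006 [0.56  0.054 0.087] [[323.4 248.7]] [[288.9 229.2]]
0.012 [0.56  0.054 0.081] [[323.4 250. ]] [[289.  229.7]]
0.025 [0.56  0.054 0.068] [[323.3 253. ]] [[289.2 230.6]]
[[323.2 252.9]
 [332.7 243.1]] [-0.001 -0.    -1.   ]
```

View pics/now.png

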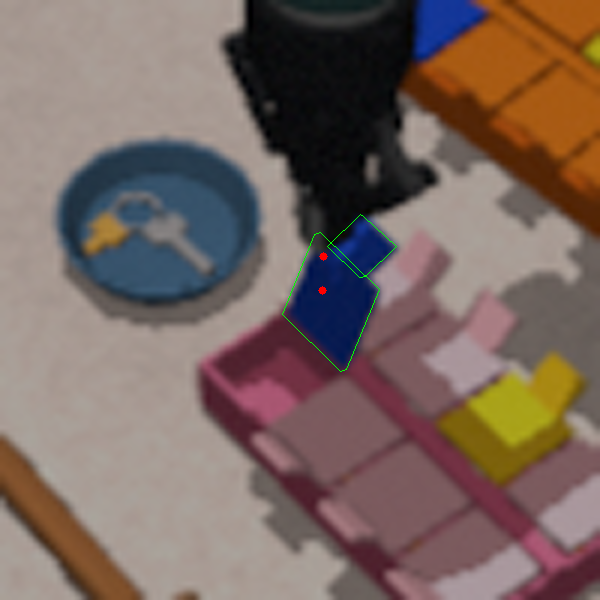

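The blue lid at (330,300) in this crop still sits exactly at its stop, though the fingertip should already be through it. I'll brighten the picture, and raise the tool to see what the fingers really look like.

```bash
python3 - <<'E'
from h import *
p=np.load("pose.npy"); R=att(p,0,1)
s=bot.state(); print(np.round(s["orientation"],2).tolist(),s["width"],s["clock"])
def crop():
    e=np.array(bot.state()["eef_pos"]); z=np.array(bot.state()["orientation"])[:,2]; o=[]
    for n in("scene","top"):
        im=bot.capture(n)[:,:,::-1]; c=proj(n,e)[0].astype(int)-[35,50]
        g=cv2.resize(im[c[1]:c[1]+75,c[0]:c[0]+75],None,fx=4,fy=4,interpolation=cv2.INTER_CUBIC)
        g=(255*(g/255.)**.4).astype(np.uint8)
        for q,col in((e,(0,0,255)),(e+.025*z,(0,255,0))):
            u=(proj(n,q)[0]+.5-c)*4; cv2.circle(g,tuple(u.astype(int).tolist()),3,col,-1)
        o.append(g)
    return np.hstack(o)
a=crop()
bot.move_straight(tcp(p,[-.06,-.072,.13],R),max_speed=.15)
cv2.imwrite("pics/see.png",np.vstack([a,crop()])); print(bot.state()["clock"])
E
```

```text
[[-1.0, 0.03, -0.0], [0.03, 1.0, -0.0], [0.0, -0.0, -1.0]] -0.0011341059247394006 11.4333
12.3583
```

View pics/see.png

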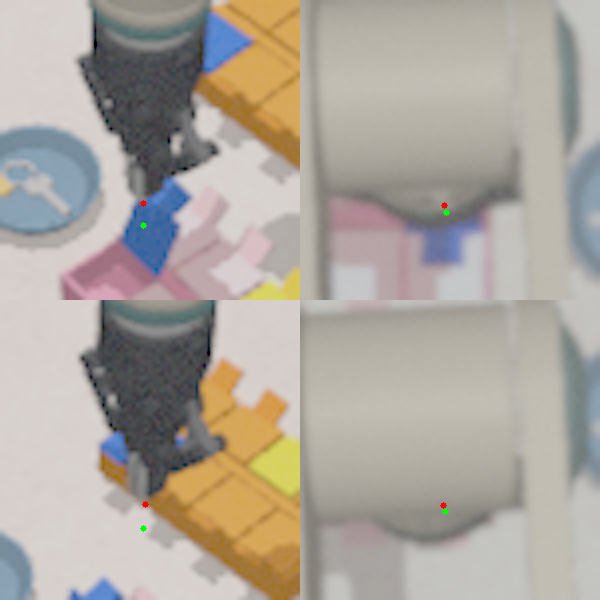

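In the lower-left panel the shut fingertip ends at (145,495), about 33 px above where the model puts it (143,528). So it is either about 34 mm short or offset. I'll view a tilted pose in both cameras to tell which.

```bash
python3 - <<'E'
from h import *
p=np.load("pose.npy"); R=att(p,45,1)
bot.move_to(tcp(p,[-.06,-.03,.16],R),R); bot.wait(.2)
e=np.array(bot.state()["eef_pos"]); z=np.array(bot.state()["orientation"])[:,2]; o=[]
for n in("scene","top"):
    im=bot.capture(n)[:,:,::-1]; c=proj(n,e)[0].astype(int)-[40,50]; print(n,c)
    g=cv2.resize(im[c[1]:c[1]+80,c[0]:c[0]+80],None,fx=5,fy=5,interpolation=cv2.INTER_CUBIC)
    g=(255*(g/255.)**.4).astype(np.uint8)
    for q,col in((e,(0,0,255)),(e+.025*z,(0,255,0)),(e-.1*z,(255,0,255))):
        u=(proj(n,q)[0]+.5-c)*5; print(u); cv2.circle(g,tuple(u.astype(int).tolist()),3,col,-1)
    o.append(g)
cv2.imwrite("pics/tilt.png",np.hstack(o)); print(bot.state()["clock"],e,z)
E
```

```text
scene [316 172]
[202.55602475 256.24847246]
[175.77853908 293.31810568]
[311.9369183  104.82613004]
top [226 208]
[204.81360979 255.64186533]
[208.81662792 218.43190225]
[187.35831193 417.897186  ]
13.4167 [0.48495441 0.09761848 0.17807506] [ 0.70616768 -0.02001722 -0.70776163]
```

View pics/tilt.png

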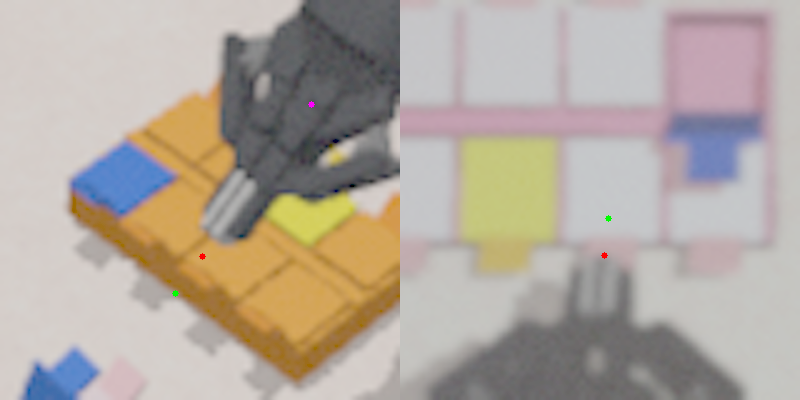

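```bash
python3 - <<'E'
from h import *
s=bot.state(); e=np.array(s["eef_pos"]); R=np.array(s["orientation"])
Ps=[]
for n in("scene","top"):
    K,r,t=cam(n); Ps.append(K@np.c_[cv2.Rodrigues(r)[0],t.ravel()])
for us,ut in(((222,240),(200,260)),((222,240),(200,255)),((218,243),(200,257)),((207,225),(182,258)),((238,238),(216,258))):
    a=np.array(us)/5-.5+[316,172]; b=np.array(ut)/5-.5+[226,208]
    X=cv2.triangulatePoints(Ps[0],Ps[1],a.reshape(2,1),b.reshape(2,1)); X=(X[:3]/X[3]).ravel()
    print(X.round(4),"tool",(R.T@(X-e)).round(4),"reproj",(proj("scene",X)[0]-a).round(2),(proj("top",X)[0]-b).round(2))
E
```

```text
[0.4797 0.1009 0.1907] tool [-0.0056  0.0031 -0.0128] reproj [-1.3  -0.17] [-1.12  1.02]
[0.4812 0.1013 0.1922] tool [-0.0077  0.0035 -0.0128] reproj [-1.58 -0.21] [-1.35  1.24]
[0.4814 0.1006 0.1892] tool [-0.0058  0.0029 -0.0105] reproj [-1.09 -0.14] [-0.93  0.86]
[0.4834 0.1023 0.2048] tool [-0.0181  0.0046 -0.0202] reproj [1.41 0.16] [ 1.19 -1.13]
[0.4763 0.0993 0.1902] tool [-0.0029  0.0014 -0.0147] reproj [-4.   -0.57] [-3.48  3.09]
```

Triangulation puts the real shut fingertip about 10–12 mm behind the reported TCP, not 25 mm ahead of it. That explains the miss: the finger passed over the lid. I'll correct the tip offset and redo the blue push.

```bash
cat >> h.py <<'E'
OFF=-.010   # true fingertip along tool z from the reported TCP (measured)
def tcp(p,q,R): return T(p,q)[0]-OFF*R[:,2]
def lidcheck(n,p,side,yc,col,ths=(0,.5,1,1.4,1.95)):
    im=cv2.cvtColor(bot.capture(n),cv2.COLOR_RGB2HSV).astype(int)
    h=im[:,:,0]; m=(im[:,:,1]>110)&((h>105)&(h<130) if col=="blue" else (h>20)&(h<35))
    A=render(n,p,sum((lid(side,yc,t) for t in ths),[]),1); A=cv2.dilate(A.astype(np.uint8),np.ones((5,5)))>0
    m&=A; o={}
    for t in ths:
        r=render(n,p,lid(side,yc,t),1); o[t]=round(float((m&r).sum()/max(1,(m|r).sum())),2)
    return o
E
python3 - <<'E'
from h import *
p=np.load("pose.npy"); R=att(p,0,1)
print("before",lidcheck("scene",p,1,-72,"blue"))
bot.move_to(tcp(p,[-.085,-.072,.13],R),R)
bot.move_straight(tcp(p,[-.070,-.072,.068],R),max_speed=.12,guard=5)
for x,z in((-.045,.068),(-.020,.072),(.010,.082)):
    g=bot.move_straight(tcp(p,[x,-.072,z],R),max_speed=.06,guard=4)
    print(x,g,np.round(bot.state()["ft_force"],2),lidcheck("scene",p,1,-72,"blue"))
    if g: break
bot.wait(.3); print(lidcheck("scene",p,1,-72,"blue"))
bot.move_straight(tcp(p,[-.03,-.072,.13],R),max_speed=.15)
print(lidcheck("scene",p,1,-72,"blue"),bot.state()["clock"])
R=att(p,48,1)
for q in([-.12,.024,.1],[-.1,.024,.03],[-.075,.024,.035],[0,.024,.085]):
    k=bot.inverse_kinematics(tcp(p,q,R),R); print(q,None if k is None else np.round(k,2))
E
```

```text
before {0: 0.01, 0.5: 0.04, 1: 0.07, 1.4: 0.35, 1.95: 0.81}
-0.045 False [-0.66 -0.04 -0.56] {0: 0.01, 0.5: 0.04, 1: 0.07, 1.4: 0.35, 1.95: 0.81}
-0.02 False [ 0.49  0.68 -0.18] {0: 0.01, 0.5: 0.04, 1: 0.11, 1.4: 0.61, 1.95: 0.47}
0.01 False [-0.22 -0.36  0.5 ] {0: 0.82, 0.5: 0.4, 1: 0.06, 1.4: 0.0, 1.95: 0.0}
{0: 0.82, 0.5: 0.4, 1: 0.06, 1.4: 0.0, 1.95: 0.0}
{0: 0.83, 0.5: 0.41, 1: 0.06, 1.4: 0.0, 1.95: 0.0} 17.8
[-0.12, 0.024, 0.1] [ 0.47 -0.52  2.34 -0.62  0.65 -0.7 ]
[-0.1, 0.024, 0.03] [ 0.43 -0.25  2.32 -0.88  0.44 -0.42]
[-0.075, 0.024, 0.035] [ 0.4  -0.19  2.26 -0.85  0.42 -0.47]
[0, 0.024, 0.085] [ 0.32 -0.1   2.05 -0.61  0.45 -0.77]
```

The blue lid is fully shut. Now the yellow lid: tilted tool, fingertip under the tab, then an arc about the hinge.

```bash
python3 - <<'E'
from h import *
p=np.load("pose.npy"); R=att(p,48,1); a=np.radians(48)
def corner(x,z): return tcp(p,[x-.011*np.cos(a),.024,z-.011*np.sin(a)],R)
chk=lambda:lidcheck("scene",p,-1,24,"yellow",(0,.3,.7,1,1.4,1.95))
print(chk())
bot.move_to(corner(-.105,.11),R)
bot.move_straight(corner(-.095,.033),max_speed=.12,guard=5)
g=bot.move_straight(corner(-.063,.033),max_speed=.05,guard=2.5)
print("under",g,np.round(bot.state()["ft_force"],2),chk(),bot.state()["clock"])
if not g:
    for th,r in((15,57),(30,56),(45,54)):
        t=np.radians(th); g=bot.move_straight(corner(-.006-r/1e3*np.cos(t),.033+r/1e3*np.sin(t)),max_speed=.06,guard=4)
        print(th,g,np.round(bot.state()["ft_force"],2),chk())
        if g: break
print(bot.state()["clock"])
im=bot.capture("scene")[:,:,::-1]; im2=bot.capture("top")[:,:,::-1]
cv2.imwrite("pics/lift.png",np.hstack([cv2.resize(i,None,fx=4,fy=4,interpolation=cv2.INTER_CUBIC) for i in(im[220:320,290:390],im2[185:285,205:305])]))
E
```

```text
{0: 0.77, 0.3: 0.66, 0.7: 0.51, 1: 0.39, 1.4: 0.26, 1.95: 0.01}
under False [-0.35  0.02 -0.54] {0: 0.88, 0.3: 0.72, 0.7: 0.54, 1: 0.43, 1.4: 0.3, 1.95: 0.04} 20.325
15 False [-0.05 -0.32 -0.05] {0: 0.86, 0.3: 0.78, 0.7: 0.58, 1: 0.45, 1.4: 0.31, 1.95: 0.04}
30 False [ 0.26 -0.38 -0.53] {0: 0.73, 0.3: 0.86, 0.7: 0.68, 1: 0.51, 1.4: 0.32, 1.95: 0.04}
45 False [-0.28  0.24  0.21] {0: 0.61, 0.3: 0.72, 0.7: 0.84, 1: 0.6, 1.4: 0.35, 1.95: 0.04}
21.6667
```

View pics/lift.png

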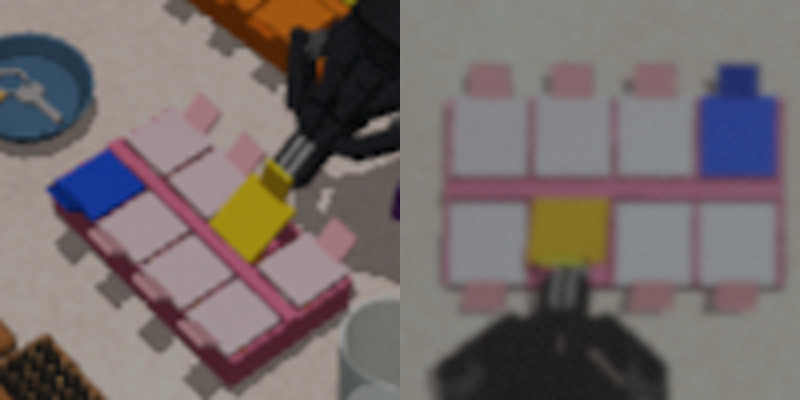

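The blue lid is flush shut, and the yellow lid rides on the fingertip at about 0.6 rad. The fingertip sits at its outer edge, around (285,165) on the left and (565,270) on the right. I'll carry on with the arc.

```bash
python3 - <<'E'
from h import *
p=np.load("pose.npy"); R=att(p,48,1); a=np.radians(48)
def corner(x,z): return tcp(p,[x-.011*np.cos(a),.024,z-.011*np.sin(a)],R)
chk=lambda:lidcheck("scene",p,-1,24,"yellow",(0,.3,.7,1,1.2,1.4,1.6,1.95))
for th,r in((60,51),(75,48),(88,47),(100,47),(108,47)):
    t=np.radians(th); x,z=-.006-r/1e3*np.cos(t),.033+r/1e3*np.sin(t); g=bot.move_straight(corner(x,z),max_speed=.05,guard=4)
    print(th,g,np.round(bot.state()["ft_force"],2),chk())
    if g: break
bot.wait(.3); print(chk())
if not g:
    bot.move_straight(corner(x-.08,z+.072),max_speed=.1)
    bot.move_straight(corner(-.16,.2),max_speed=.2)
    bot.wait(.3)
print(chk(),lidcheck("scene",p,1,-72,"blue"),bot.state()["clock"])
for n in("top","scene"): shot(n,n+"3.png")
overlay(3,p,hulls(1.95,0),"end.png")
E
```

```text
60 False [-0.13 -0.13  0.24] {0: 0.48, 0.3: 0.54, 0.7: 0.69, 1: 0.78, 1.2: 0.61, 1.4: 0.43, 1.6: 0.28, 1.95: 0.05}
75 True [-2.37  0.5   3.97] {0: 0.44, 0.3: 0.5, 0.7: 0.61, 1: 0.75, 1.2: 0.67, 1.4: 0.48, 1.6: 0.31, 1.95: 0.06}
{0: 0.45, 0.3: 0.51, 0.7: 0.63, 1: 0.77, 1.2: 0.65, 1.4: 0.47, 1.6: 0.3, 1.95: 0.05}
{0: 0.45, 0.3: 0.5, 0.7: 0.63, 1: 0.77, 1.2: 0.65, 1.4: 0.46, 1.6: 0.3, 1.95: 0.05} {0: 0.83, 0.5: 0.41, 1: 0.06, 1.4: 0.0, 1.95: 0.0} 22.9583
```

View pics/end.png

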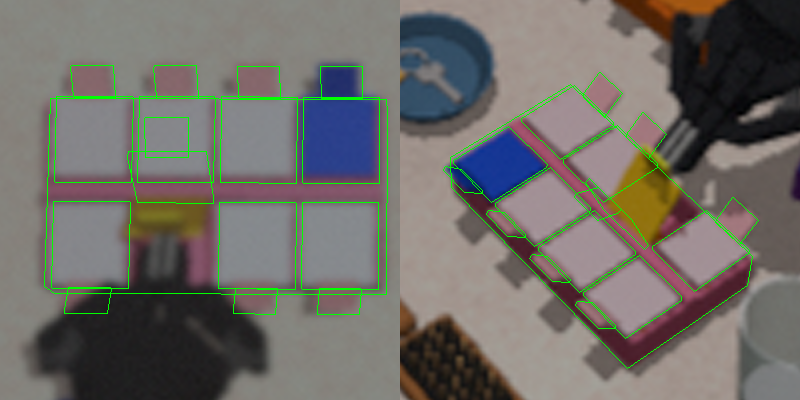

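The guard stopped the move at about 1 rad, with a force mainly along the finger axis: the tip was wedging inward along the plate. Nothing else was disturbed. I'll back off slightly and keep pushing at a larger radius.

```bash
python3 - <<'E'
from h import *
p=np.load("pose.npy"); R=att(p,48,1); a=np.radians(48)
def corner(x,z): return tcp(p,[x-.011*np.cos(a),.024,z-.011*np.sin(a)],R)
chk=lambda:lidcheck("scene",p,-1,24,"yellow",(.3,.7,1,1.2,1.4,1.6,1.95))
s=bot.state(); e=np.array(s["eef_pos"]); d=e-corner(0,0); print("F",np.round(s["ft_force"],2),"corner",d.round(4),np.round(s["moment"],2))
bot.move_straight(e-.006*R[:,2],max_speed=.05)
print("backed",np.round(bot.state()["ft_force"],2),chk())
for th,r in((66,57),(80,57),(92,56),(102,55),(112,54)):
    t=np.radians(th); x,z=-.006-r/1e3*np.cos(t),.033+r/1e3*np.sin(t); g=bot.move_straight(corner(x,z),max_speed=.05,guard=4)
    print(th,g,np.round(bot.state()["ft_force"],2),chk())
    if g: break
print(bot.state()["clock"])
E
```

```text
F [-2.95 -0.46  5.92] corner [-0.0284  0.0008  0.0773] [-0.05 -0.   -0.04]
backed [-0.33  0.29  0.09] {0.3: 0.56, 0.7: 0.72, 1: 0.74, 1.2: 0.58, 1.4: 0.41, 1.6: 0.27, 1.95: 0.04}
66 False [ 0.02  0.19 -0.27] {0.3: 0.53, 0.7: 0.67, 1: 0.78, 1.2: 0.62, 1.4: 0.44, 1.6: 0.28, 1.95: 0.05}
80 False [-0.4  -0.05 -0.44] {0.3: 0.41, 0.7: 0.48, 1: 0.61, 1.2: 0.72, 1.4: 0.6, 1.6: 0.38, 1.95: 0.07}
92 False [ 0.57  0.4  -0.39] {0.3: 0.22, 0.7: 0.23, 1: 0.28, 1.2: 0.35, 1.4: 0.45, 1.6: 0.61, 1.95: 0.14}
102 False [ 0.59 -0.23 -0.61] {0.3: 0.07, 0.7: 0.07, 1: 0.1, 1.2: 0.12, 1.4: 0.14, 1.6: 0.19, 1.95: 0.7}
112 False [-0.64 -0.27 -0.78] {0.3: 0.07, 0.7: 0.08, 1: 0.1, 1.2: 0.12, 1.4: 0.15, 1.6: 0.2, 1.95: 0.7}
25.3833
```

The yellow lid has fallen over to its stop. I'll retreat and verify.

```bash
python3 - <<'E'
from h import *
p=np.load("pose.npy"); R=np.array(bot.state()["orientation"]); e=np.array(bot.state()["eef_pos"])
bot.move_straight(e+[-.05,0,.045],max_speed=.08)
e=np.array(bot.state()["eef_pos"])
try: bot.move_straight(e+[-.05,0,.08],max_speed=.15)
except Exception as x: print(x)
bot.wait(.5)
print(lidcheck("scene",p,-1,24,"yellow",(0,.7,1.4,1.95)),lidcheck("scene",p,1,-72,"blue"),bot.state()["clock"])
for n in("top","scene"): shot(n,n+"4.png")
overlay(4,p,hulls(1.95,0),"end2.png")
E
```

```text
{0: 0.07, 0.7: 0.07, 1.4: 0.14, 1.95: 0.69} {0: 0.83, 0.5: 0.41, 1: 0.06, 1.4: 0.0, 1.95: 0.0} 27.75
```

View pics/end2.png

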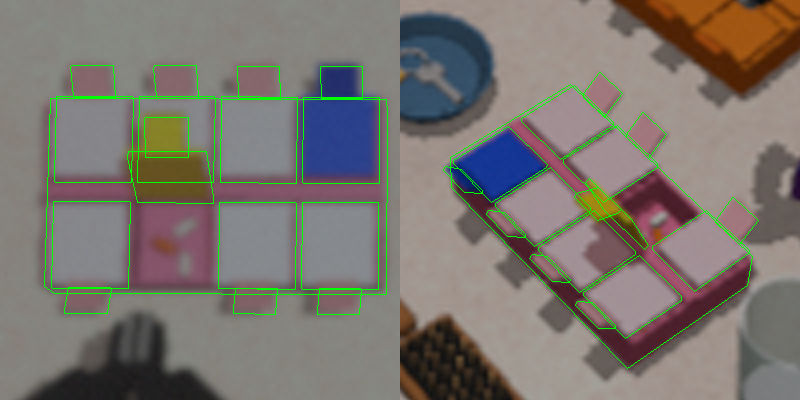

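The yellow lid leans at its stop, the blue lid and all the pink lids are shut, the organizer has not moved, and the gripper is clear.

```bash
python3 -c "
from workcell import bot
print(bot.hand_in())"
```

```text
the job is handed in; nothing more can be done
None
```

Job handed in at about 28 s on the robot's clock: the blue lid was pushed fully shut first, then the yellow lid was flipped back against its stop and stays open, with the pink lids shut and the organizer where it was. The first two blue pushes passed over the lid because the real fingertip sits about 35 mm behind the stated position, and one yellow push was stopped by the force guard at about 6 N before I backed off.

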